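Cure the terrain: load the tray, set the lamp timer, tip and spot-cure the ruin

ROBOT

A 6-joint arm with a two-finger parallel gripper is mounted at the origin on the work surface. World frame = base frame: x ahead of the robot, y to its left, z up, the work surface at z = 0. Lengths are in m, angles in rad, forces in N, time in s.
With the tool pointing down it reaches from about 0.275 to 0.775 m from the base axis. Payload 14.6 kg.
Tool frame: the origin (TCP) lies at the very end of the fingers, on their centre line; the grasp point (between the pads) lies 19 mm behind it (ctrl.pinch_z is the distance from the TCP to the grasp point, in m); z points along the fingers, y is the line along which they close (so a half turn about z gives the same grasp; the last joint's range is limited). The gripper opens to 85 mm and grips with 20 to 120 N. Pads are 22 mm wide; open, the fingers measure 114 mm over their backs; the gripper's body (76 mm by 85 mm) begins 54 mm behind the grasp point. The pads swing forward as they close: fully open they stand 13 mm farther back than shut.
Start: joints at [-1.459, 0.263, -0.048, 1.259, 0, 1.415], TCP at [0.138, -0.506, 0.231] pointing down, gripper open.
Joint ranges: [-2.65, 2.65], [-0.89, 1.7], [-1.18, 1.37], [-2.13, 2.11], [-1.35, 1.29], [-3.14, 3.14]. Speed limits (rad/s): [1.89, 1.89, 2.57, 2.79, 3.14, 3.14].

INTERFACE

Orientations are given as [roll, pitch, yaw] about the fixed x, y, z axes, in that order (R = Rz(yaw) Ry(pitch) Rx(roll)).
In Python, from rig import ctrl gives the robot as it stands.
- The arm moves only by the tool move_arm, never from a script. Its argument "plan" is text: rows parted by semicolons, each of 7 numbers parted by spaces: the shift along the world's x, y, z in m, then the turn, a rotation vector about the world's x, y, z in degrees, then the opening, from 0 (shut) to 1 (fully open). In form: dx dy dz ax ay az jaw; .... A call has exactly 8 rows; each row shifts and turns the commanded pose from where the row before left it; what a row does not reach is not made up. A row lasts 1/8 s, in which the tool goes at most 62.5 mm and 10.7 degrees, less where a joint would pass 70% of its speed; a pose out of reach is approached as far as the arm can. A call with a gripper value outside its range is refused whole. The fingers move at their own pace and stop on an object; the grip force is fixed at half the most. Time passes only in rows, so rows that do not move let the fingers close, or fill a call up. It gives the time, the measured TCP pose, the force, the opening and the grip force at its end, in the units of the state.
- ctrl.read_state(): the state, without advancing time (a new reading comes with each control period).
- ctrl.grab_frame(name): name is "scene" or "top" or "wrist"; returns a dict with "image" (384x512x3 uint8, red, green, blue), "vertical_fov" (degrees; the focal length in pixels is half the picture's height over the tangent of half this angle, whatever the lens; pixels are square), "cx", "cy" (the principal point, pixels), "rvec" (rotation vector, rad) and "tvec" (3), from world to camera coordinates, as OpenCV has them; the wrist camera has in their place "mount" (4x4, takes a point from camera to tool coordinates, whose origin is the TCP and whose axes are the flange's). Camera axes: x right, y down, z forward; pixel columns grow to the right and rows downward; lengths in m; the calibration is good to about 2 mm. A picture is of the moment at which its call begins: read the wrist's pose just before it. There is no depth.
- ctrl.hand_in(): hands the job in; it is judged then, once.
The state is a dict: "time_s": time; "joint_pos": joint angles; "dq": joint speeds; "joint_efforts": joint torques, N m; "tcp_pos": TCP position; "tool_rot": TCP orientation; "force": force on the tool from outside, world axes, zero at the start; "torque": the same for the moment, N m; "finger_gap": finger opening in m; "finger_force": force on a finger pad.
Only numpy, scipy, OpenCV 4.12 (cv2) and the standard library are available. Lean on these libraries where they do the work, as an engineer would, in place of code of your own. Each camera call takes 0.05 s, during which the arm holds its last target. There are 200 camera calls.

TASK

First lay every green hill piece flat and right way up, side by side, on the floor of the steel curing tray, and only then turn the lamp timer's black wheel until the white pointer on its far rim stands in front of the red tab. After that, with the tall grey ruin tipped over onto its side so that it lies along the blue foam mat, pick up the yellow UV torch, hold it steady for three seconds aimed level and square at the blue resin patch on the ruin's underside from about 6 cm away, and lay it back along its black pad (the ruin may be tipped at any time before the torch is used). Leave everything set so, and do not disturb the other things on the bench.

Things in the scene. Friction and masses are not known exactly. Their poses are not given: they have to be found in the camera images.
- hill1: green plastic stepped hill piece, 92 mm long (its x), 52 mm wide (its y, sheer parallel flanks, to be gripped across), 48 mm high: tiers 92 long x 20 high, 66 x 16, 40 x 12, all 52 wide; 80 g; origin at the centre of the underside, z up. Stands on the bench in front of the robot. May be absent
- hill2: same kind of piece as hill1; may be absent
- hill3: same kind of piece as hill1; may be absent
- tray: fixed open steel curing tray on the left, outside 240 (its x) x 230 (its y) x 25 mm high, walls and floor 5 mm; origin under its centre, z up. Room for three or four hill pieces, e.g. each with its length along the tray's y, centred at x = +/-48, y = +/-52 mm
- wheel (a joint): angle of the black timer wheel about the vertical, rad, positive counter-clockwise seen from above; stops at +/-2.2; stays where left (friction about 0.06 N m). The white pointer rim mark starts clockwise of the red tab by 0.5 to 1.9 rad
- wheel_grip (a point): point on the wheel's vertical axis, 96 mm above the bench, in the upper part of its grip bar. The wheel is a disc 110 mm across, its top 75 mm above the bench; on it a bar 80 mm long, 24 mm wide, 34 mm high (top at 109 mm). The bar runs along the point's x, towards the pointer. The round grey housing under the wheel is 170 mm across, 50 mm high
- pointer (a point): tip of the white pointer on the wheel's rim, 63 mm from the axis, 64 mm above the bench
- mark (a point): the point where the pointer tip should stand: 63 mm from the axis, 64 mm above the bench, 8 mm in front of the face of the red upright tab (10 mm wide, 50 to 80 mm above the bench) that is clipped to the housing at its far side
- ruin: grey resin ruined tower, a block 120 (its x) x 100 (its y) x 170 mm high with broken corners up to 200 mm, flat sides, 0.4 kg; too thick to grip; origin at the centre of the underside, z up towards its top. Balance point about 90 mm up. Stands on one end (+y) of the foam mat; pushed at 140 mm or higher towards the mat's -y it tips after about 70 mm and falls flat on the mat
- ruin_mid (a point): point on the ruin's axis 100 mm above its underside
- patch (a point): centre of the blue resin patch (44 mm across) on the ruin's underside; hidden while it stands, about 55 mm above the bench when the ruin lies on the mat; same axes as the ruin
- mat: fixed blue foam mat (firm), 180 (its x) x 360 (its y) x 5 mm; origin at the centre of its underside. Its -y end is the free end
- torch: yellow UV torch lying on its pad: handle 100 long x 34 wide x 36 mm high, from x = -75 to +25 mm, black head 36 mm across from +25 to +75; 150 g; origin at mid length on the underside, x towards the lens, z up; balanced near x = -10 mm
- muzzle (a point): centre of the torch's lens (75 mm ahead of mid length, 18 mm above the underside); its x points along the beam
- torch_mid (a point): mid length of the torch, on its axis, 18 mm above the underside
- pad: fixed black rubber pad, 90 (its x) x 210 (its y) x 4 mm, the torch's parking place; origin at the centre of its underside; the torch lies along its y, lens towards -y at the start
- king: walnut chess king, 38 mm across, 90 mm high; bystander
- acrylic_box: clear acrylic box with lid 84 x 124 x 55 mm; bystander
- wall_piece: pale ruined-wall section, L-shaped, 130 mm long, 95 mm high; bystander
- pot_a: small paint jar with orange cap, 34 mm across, 50 mm high; bystander
- pot_b: small paint jar with white cap, 34 mm across, 50 mm high; bystander
- tweezer: steel tweezer 120 mm long on a magnetic strip; bystander
Mind the look-alikes: they are no part of the job. What is shaped like the hill2 but purple is not meant.

How it is judged:
By the outcome, as a careful person would: the job done as asked, in the order asked, and still so for the second after the job is handed in, with the robot touching nothing.
Of hill1, hill2, hill3 only 2 to 3 are there at a start; the rules pass over those that are not, and their reading is None.
At some moment in a run one of hill1, hill2, hill3, torch may be knocked a few centimetres aside while the robot is not near it.
Once in a run the grip may slacken for a moment while it holds something.
It also fails if it takes over 192 s, if anything falls off the work surface, if the arm or the gripper's body presses on something with over 40 N, if the wrist force passes 120 N, or if a joint passes its speed limit or range.

## Working session

There is one attempt and no reset: what is moved stays moved. The work goes in short steps, Python scripts to look and compute and a tool call to move; the robot and the scene stay as the last step left them, time stands still between calls to the robot, and variables do not carry over. Pictures are saved under pics/ and viewed, at most 14 in all, crops included, and the job is handed in when it is done.

Besides the shell and the picture viewer there is one more tool, called by a JSON object that holds its "fn" and its "kwargs", one argument or row to a line. move_arm: Moves the arm, as the interface text tells. Its arguments: {"type":"object","properties":{"plan":{"type":"string"}},"required":["plan"]}

```bash
ls; mkdir -p pics; cat > h.py <<'E'
import numpy as np, cv2
from rig import ctrl
from scipy.spatial.transform import Rotation as Ro
def cam(n):
    s=ctrl.read_state(); f=ctrl.grab_frame(n); im=f["image"]
    fl=im.shape[0]/2/np.tan(np.radians(f["vertical_fov"])/2)
    K=np.array([[fl,0,f["cx"]],[0,fl,f["cy"]],[0,0,1]])
    if "mount" in f:
        T=np.eye(4); T[:3,3]=s["tcp_pos"]; r=np.array(s["tool_rot"])
        T[:3,:3]=r if r.shape==(3,3) else Ro.from_euler('xyz',r).as_matrix()
        C=T@np.array(f["mount"]); R=C[:3,:3].T; c=C[:3,3]
    else:
        R=cv2.Rodrigues(np.array(f["rvec"],float))[0]; c=-R.T@np.array(f["tvec"],float).ravel()
    return dict(im=im,K=K,R=R,c=c)
def ray(v,px,z):
    px=np.atleast_2d(np.array(px,float)); d=(np.linalg.inv(v["K"])@np.c_[px,np.ones(len(px))].T).T@v["R"]
    return v["c"]+d*((z-v["c"][2])/d[:,2])[:,None]
def proj(v,P):
    q=(np.atleast_2d(P)-v["c"])@v["R"].T@v["K"].T; return q[:,:2]/q[:,2:]
def save(v,n,s=1,crop=None):
    im=v["im"]
    if crop: im=im[crop[1]:crop[3],crop[0]:crop[2]]
    cv2.imwrite("pics/"+n,cv2.resize(im[:,:,::-1],None,fx=s,fy=s))
E
python3 - <<'E'
from h import *
print(ctrl.read_state(), ctrl.pinch_z)
for n in("scene","top","wrist"):
    v=cam(n); save(v,n+"0.png",1.5); print(n,v["c"],v["R"].round(3).tolist(),v["K"].round(1).tolist())
E
```

```text
pics
{'time_s': 0.0, 'joint_pos': array([-1.45929230e+00,  2.63494719e-01, -4.89317512e-02,  1.25937788e+00,
        2.43010375e-05,  1.41549642e+00]), 'dq': array([-0.00041853,  0.00119699,  0.00053149, -0.00151276,  0.00029237,
       -0.00187243]), 'joint_efforts': array([ 5.29638404e-03, -6.37628388e+01,  3.84568012e+01,  1.37383828e-02,
        2.26637184e-05,  9.07323965e-06]), 'tcp_pos': array([ 0.13838817, -0.50615844,  0.23084161]), 'tool_rot': array([-3.14060052e+00, -1.79925889e-04,  2.66803829e-01]), 'force': array([ 0.27194728, -0.80213127,  0.21484613]), 'torque': array([-0.01250608, -0.01997208, -0.01871442]), 'finger_force': 0.0, 'finger_gap': 0.08519919634871749} 0.0187
scene [ 1.71576458 -0.06813274  0.97283337] [[0.053, 0.999, 0.013], [0.58, -0.02, -0.814], [-0.813, 0.05, -0.58]] [[472.8, 0.0, 262.0], [0.0, 472.8, 193.7], [0.0, 0.0, 1.0]]
top [ 0.39291862 -0.01156613  1.71271839] [[0.002, -1.0, -0.016], [-0.998, -0.001, -0.068], [0.068, 0.016, -0.998]] [[479.5, 0.0, 252.4], [0.0, 479.5, 195.2], [0.0, 0.0, 1.0]]
wrist [ 0.20601207 -0.48716482  0.3727109 ] [[0.262, -0.965, -0.0], [-0.927, -0.252, 0.277], [-0.267, -0.072, -0.961]] [[288.8, 0.0, 253.3], [0.0, 288.8, 188.9], [0.0, 0.0, 1.0]]
```

View pics/scene0.png

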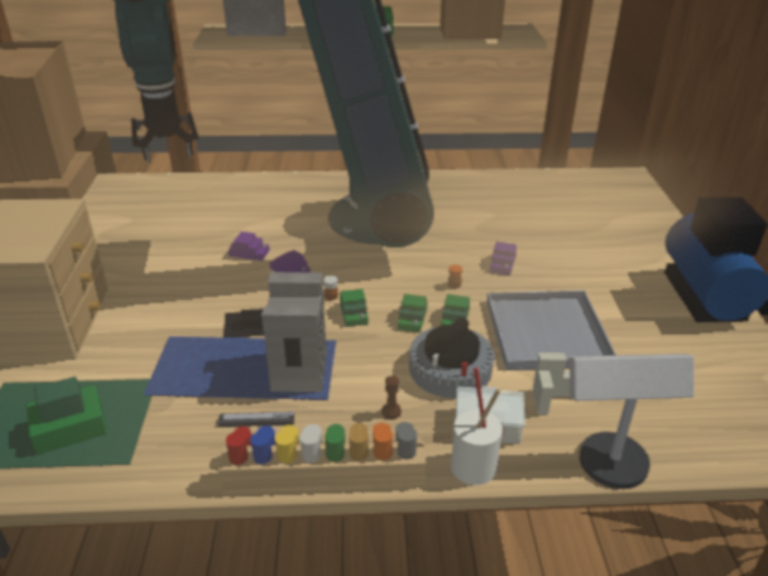

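View pics/top0.png

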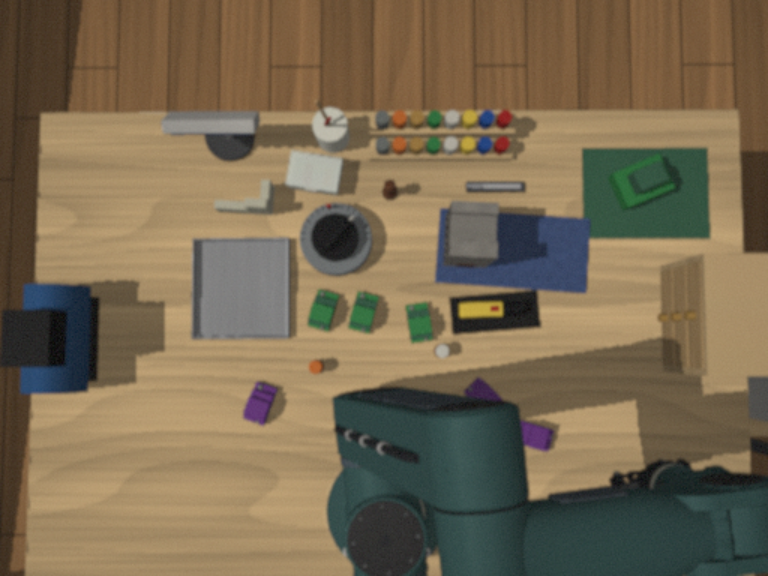

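Scene view: three green hills at (353,307), (413,312), (456,310). Look-alikes are the purple pieces at (248,246), (290,262) and (503,257), and the green house on the green mat at (65,415). In the top view the hills are at (324,309), (364,311) and (419,321), the torch is at (480,310) with its lens to the right, the wheel is at (336,238), the tray at (243,289), and the ruin at (472,233) on the mat.

```bash
cat > m.py <<'E'
from h import *
def blobs(v,lo,hi,z,amin=60):
    hsv=cv2.cvtColor(v["im"],cv2.COLOR_RGB2HSV); m=cv2.inRange(hsv,lo,hi)
    out=[]
    for c in cv2.findContours(m,0,2)[0]:
        if cv2.contourArea(c)<amin: continue
        P=ray(v,c[:,0,:],z)[:,:2]; r=cv2.minAreaRect((P*1000).astype(np.float32))
        b=cv2.boxPoints(r); e=[b[1]-b[0],b[2]-b[1]]; l=max(e,key=np.linalg.norm)
        out.append((np.round(r[0]),np.round(sorted(r[1])[::-1]),round(np.degrees(np.arctan2(l[1],l[0]))%180,1),c[:,0].mean(0).round()))
    return out
E
python3 - <<'E'
from m import *
v=cam("top")
for n,lo,hi,z,a in[("green",(40,90,30),(85,255,255),.024,60),("purple",(125,60,30),(165,255,255),.024,60),("blue",(105,80,40),(125,255,255),.005,200),("yellow",(22,150,120),(35,255,255),.03,20),("black",(0,0,0),(180,255,45),.004,60),("red",(0,150,80),(6,255,255),.07,2),("redb",(172,130,80),(180,255,255),.07,2)]:
    for b in blobs(v,lo,hi,z,a): print(n,*b)
save(v,"c1.png",5,(190,125,350,235)); 
g=cam("scene"); save(g,"c2.png",5,(190,180,340,290))
E
```

```text
green [440. -79.] [87. 51.] 9.4 [279. 215.]
green [464.  53.] [89. 51.] 165.2 [243. 206.]
green [469. 149.] [89. 53.] 161.9 [215. 206.]
green [ 748. -613.] [284. 201.] 90.0 [421. 121.]
green [ 863. -113.] [39. 29.] 168.7 [289.  96.]
green [ 925. -116.] [37. 32.] 179.8 [290.  78.]
purple [ 177. -345.] [77. 53.] 76.2 [359. 291.]
purple [251. 295.] [91. 55.] 160.2 [174. 268.]
purple [ 268. -226.] [76. 49.] 45.0 [320. 262.]
blue [400. 788.] [261. 161.] 179.9 [ 44. 223.]
blue [ 611. -302.] [354. 173.] 86.3 [333. 167.]
yellow [ 470. -221.] [98. 35.] 90.1 [315. 206.]
yellow [ 862. -192.] [36. 30.] 135.3 [311.  96.]
yellow [ 926. -196.] [35. 34.] 112.0 [312.  78.]
black [  19. -337.] [136. 130.] 58.4 [352. 333.]
black [  73. -640.] [490.  89.] 90.3 [445. 322.]
black [133. -34.] [86. 25.] 75.2 [266. 302.]
black [ 152. -870.] [35. 31.] 88.0 [506. 298.]
black [ 249. -112.] [402.  50.] 83.2 [293. 268.]
black [401. 842.] [158. 129.] 90.1 [ 21. 230.]
black [398. 701.] [193.  23.] 0.1 [ 61. 223.]
black [ 465. -257.] [199.  79.] 95.4 [329. 208.]
black [644. 121.] [107. 106.] 11.7 [224. 156.]
red [ 850. -269.] [35. 31.] 179.5 [334.  96.]
red [ 910. -273.] [38. 27.] 135.2 [335.  79.]
```

View pics/c1.png

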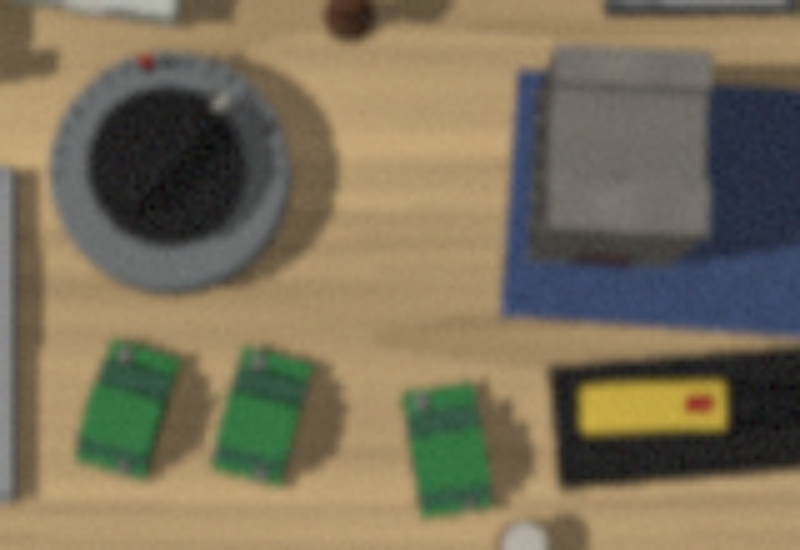

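View pics/c2.png

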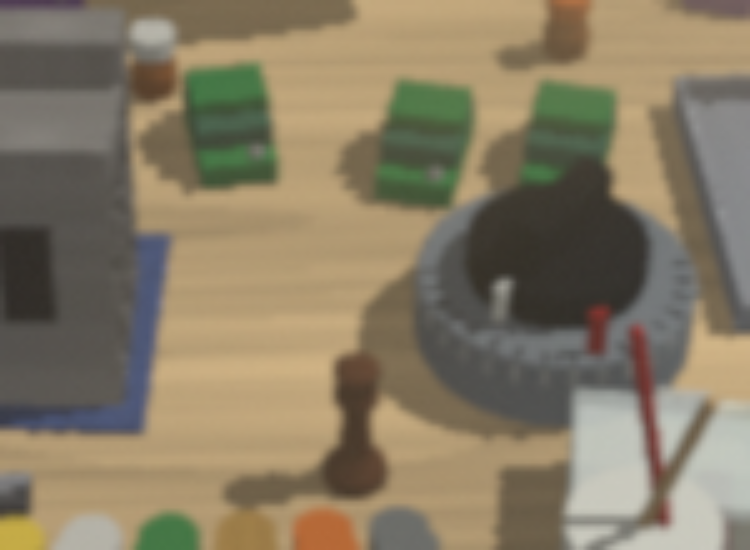

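```bash
python3 - <<'E'
from m import *
v=cam("top")
for q in[(193,239),(289,237),(293,338),(194,340)]: print("tray",ray(v,np.array(q)/1.5,.025).round(3))
o=lambda x,y:(190+x/5,125+y/5)
print("wheel",ray(v,o(168,165),.075).round(3),"housing",ray(v,o(170,172),.05).round(3),"ptr",ray(v,o(220,101),.064).round(3),"tab",ray(v,o(147,62),.08).round(3))
print("ruin top far/near", ray(v,[o(550,90),o(710,90),o(550,230),o(708,235)],.17).round(3))
print("mat",ray(v,[o(520,72),o(503,312)],.005).round(3), ray(v,np.array([[590,221],[586,292]])/1.5,.005).round(3))
E
```

```text
tray [[0.635 0.457 0.025]]
tray [[0.64  0.229 0.025]]
tray [[0.401 0.217 0.025]]
tray [[0.396 0.45  0.025]]
wheel [[0.633 0.115 0.075]] housing [[0.631 0.115 0.05 ]] ptr [[0.679 0.08  0.064]] tab [[0.703 0.129 0.08 ]]
ruin top far/near [[ 0.668 -0.14   0.17 ]
 [ 0.668 -0.244  0.17 ]
 [ 0.576 -0.14   0.17 ]
 [ 0.573 -0.242  0.17 ]]
mat [[ 0.71  -0.133  0.005]
 [ 0.537 -0.12   0.005]] [[ 0.681 -0.487  0.005]
 [ 0.511 -0.475  0.005]]
```

{"fn": "move_arm", "kwargs": {
  "plan": "0.04 0.055 0 0 0 -1 1; 0.04 0.055 0 0 0 -1 1; 0.04 0.055 0 0 0 -1 0.85; 0.04 0.055 0 0 0 -1 0.85; 0.04 0.055 0 0 0 -1 0.85; 0.04 0.055 0 0 0 -1 0.85; 0.04 0.055 0 0 0 0 0.85; 0.02 0.042 -0.02 0 0 0 0.85"
}}

```text
time_s: 1.3
tcp_pos: [0.4176, -0.1088, 0.2119]
tool_rot: [3.14, -0.002, 0.163]
force: [0.3, -0.5, -0.3]
finger_gap: 0.0724
finger_force: 0.0
```

```bash
python3 - <<'E'
from m import *
print(ctrl.read_state()["tcp_pos"])
v=cam("wrist"); save(v,"w1.png",1.5)
for b in blobs(v,(40,90,30),(85,255,255),.048,300)+blobs(v,(40,90,30),(85,255,255),.0,300): print(*b)
E
```

```text
[ 0.41756044 -0.10884217  0.21187806]
[443. -76.] [82. 51.] 8.2 [232. 147.]
[467.  46.] [83. 66.] 165.1 [116. 103.]
[471. 128.] [84. 64.] 163.6 [39. 80.]
[436. -73.] [95. 59.] 8.2 [232. 147.]
[464.  68.] [96. 76.] 165.1 [116. 103.]
[468. 163.] [97. 74.] 163.6 [39. 80.]
```

View pics/w1.png

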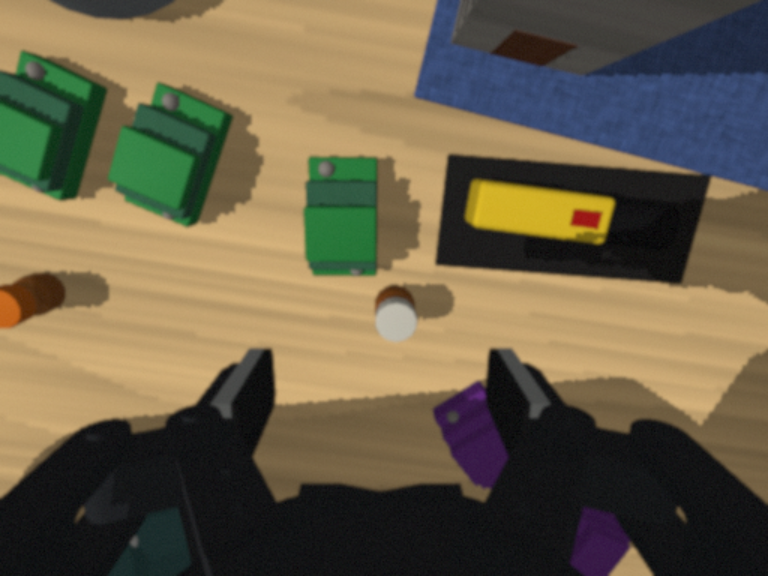

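{"fn": "move_arm", "kwargs": {
  "plan": "0.02 0.033 -0.02 0 0 0 0.85; 0 0 -0.05 0 0 0 0.85; 0 0 -0.05 0 0 0 0.85; 0 0 -0.05 0 0 0 0.85; 0 0 -0.031 0 0 0 0.85; 0 0 0 0 0 0 0.85; 0 0 0 0 0 0 0.4; 0 0 0 0 0 0 0.4"
}}

```text
time_s: 2.35
tcp_pos: [0.4367, -0.078, 0.0117]
tool_rot: [3.14, -0.002, 0.162]
force: [0.1, -0.4, 1.5]
finger_gap: 0.052
finger_force: 62.4
```

{"fn": "move_arm", "kwargs": {
  "plan": "0 0 0 0 0 0 0.4; 0 0 0 0 0 0 0.4; 0 0 0.03 0 0 0 0.4; 0 0 0.05 0 0 0 0.4; 0 0 0.05 0 0 0 0.4; 0 0 0 0 0 0 0.4; 0 0 0 0 0 0 0.4; 0 0 0 0 0 0 0.4"
}}

```text
time_s: 3.35
tcp_pos: [0.4351, -0.0774, 0.1395]
tool_rot: [-3.141, 0.001, 0.162]
force: [0.1, -0.2, -1.4]
finger_gap: 0.0517
finger_force: 62.9
```

{"fn": "move_arm", "kwargs": {
  "plan": "0.016 0.056 0.01 0 0 10.3 0.4; 0.016 0.058 0 0 0 10.3 0.4; 0.016 0.058 0 0 0 10.3 0.4; 0.016 0.058 0 0 0 10.3 0.4; 0.016 0.058 0 0 0 10.3 0.4; 0.016 0.058 0 0 0 10.3 0.4; 0.016 0.058 0 0 0 10.3 0.4; 0.016 0.058 0 0 0 10.3 0.4"
}}

```text
time_s: 4.35
tcp_pos: [0.5636, 0.3863, 0.149]
tool_rot: [-3.14, 0.001, 1.606]
force: [2.2, -0.6, 0.0]
finger_gap: 0.0511
finger_force: 63.1
```

```bash
python3 - <<'E'
from m import *
s=ctrl.read_state();print(s["tcp_pos"],s["tool_rot"],s["finger_gap"])
v=cam("wrist"); save(v,"w2.png",1.5)
E
```

```text
[0.56359366 0.38625038 0.14897048] [-3.14009353e+00  8.44311603e-04  1.60627923e+00] 0.05106205150722979
```

View pics/w2.png

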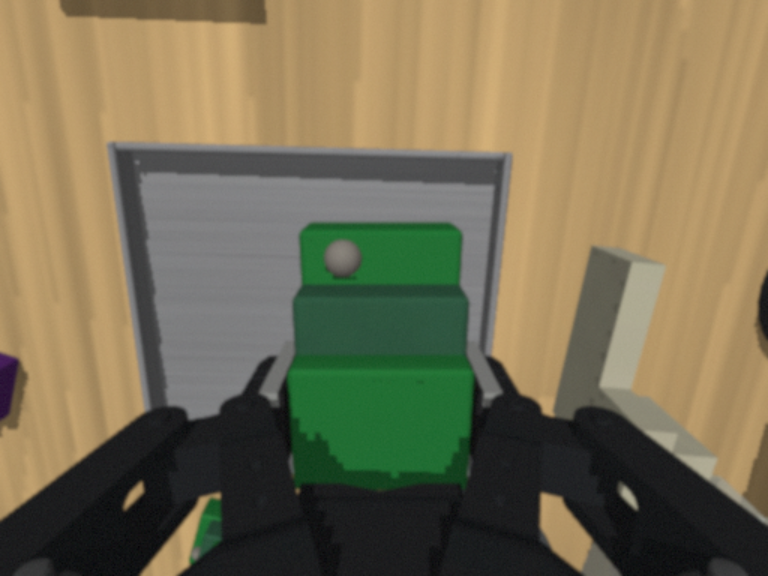

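The hill is held squarely. The tray's far rim corners are at (112,145) and (508,155), and the wall piece stands clear to the right from x=560.

```bash
python3 - <<'E'
from m import *
v=cam("wrist")
print(ray(v,np.array([[112,145],[508,155]])/1.5,.025).round(3), ray(v,np.array([[592,248],[660,265]])/1.5,.095).round(3),ray(v,np.array([[300,225],[462,225]])/1.5,.149-.011+.02).round(3))
E
```

```text
[[0.404 0.463 0.025]
 [0.635 0.468 0.025]] [[0.659 0.428 0.095]
 [0.692 0.422 0.095]] [[0.537 0.442 0.158]
 [0.587 0.444 0.158]]
```

{"fn": "move_arm", "kwargs": {
  "plan": "0.004 0.003 -0.03 0 0 0 0.4; 0 0 -0.04 0 0 0 0.4; 0 0 -0.035 0 0 0 0.4; 0 0 -0.015 0 0 0 0.4; 0 0 -0.011 0 0 0 0.4; 0 0 0 0 0 0 0.4; 0 0 0 0 0 0 0.7; 0 0 0 0 0 0 0.72"
}}

```text
time_s: 5.45
tcp_pos: [0.5682, 0.3876, 0.0202]
tool_rot: [3.14, -0.001, 1.6]
force: [-0.0, 0.6, 1.1]
finger_gap: 0.061
finger_force: 0.0
```

{"fn": "move_arm", "kwargs": {
  "plan": "0 0 0 0 0 0 0.72; 0 0 0.03 0 0 0 0.72; 0 0 0.05 0 0 0 0.72; 0 0 0.05 0 0 0 0.8; 0 0 0.05 0 0 0 0.85; -0.014 -0.036 0 0 0 10 0.85; -0.014 -0.036 0 0 0 10 0.85; -0.014 -0.036 0 0 0 10 0.85"
}}

```text
time_s: 6.45
tcp_pos: [0.5252, 0.2784, 0.1996]
tool_rot: [3.141, 0.0, 2.13]
force: [0.3, 0.3, 0.4]
finger_gap: 0.0722
finger_force: 0.0
```

{"fn": "move_arm", "kwargs": {
  "plan": "-0.014 -0.036 0 0 0 10 0.85; -0.014 -0.036 0 0 0 10 0.85; -0.014 -0.036 0 0 0 10 0.85; -0.014 -0.036 0 0 0 10 0.85; 0 0 0 0 0 0 0.85; 0 0 0 0 0 0 0.85; 0 0 0 0 0 0 0.85; 0 0 0 0 0 0 0.85"
}}

```text
time_s: 7.45
tcp_pos: [0.4699, 0.136, 0.1991]
tool_rot: [-3.142, -0.0, 2.822]
force: [0.0, -0.4, 0.0]
finger_gap: 0.0725
finger_force: 0.0
```

```bash
python3 - <<'E'
from m import *
s=ctrl.read_state();print(s["tcp_pos"],s["tool_rot"],s["finger_gap"])
v=cam("wrist"); save(v,"w3.png",1.5)
for z in(.048,.0):
  for b in blobs(v,(40,90,30),(85,255,255),z,300): print(*b)
v=cam("top")
for b in blobs(v,(40,90,30),(85,255,255),.024,100): print(*b)
E
```

```text
[0.46990263 0.13596928 0.19911851] [-3.14155887e+00 -2.24937538e-04  2.82211571e+00] 0.07252935616481235
[561. 358.] [72. 70.] 91.0 [473. 187.]
[456.  61.] [84. 58.] 165.2 [183. 192.]
[461. 152.] [83. 51.] 161.6 [260. 155.]
[587. 391.] [83. 81.] 91.0 [473. 187.]
[464.  45.] [97. 68.] 165.2 [183. 192.]
[471. 150.] [96. 59.] 161.6 [260. 155.]
[465.  55.] [89. 55.] 166.1 [242. 206.]
[570. 389.] [90. 49.] 92.6 [150. 177.]
[ 748. -612.] [285. 201.] 90.0 [424. 117.]
```

View pics/w3.png

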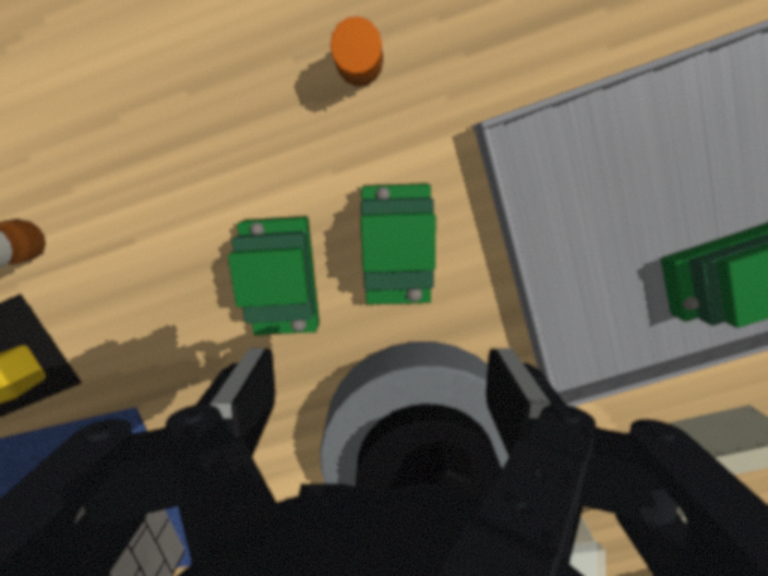

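Hill 1 sits flat in the tray; hill C is straight under the tool, with its centre at (397,243) and the grip axis aligned.

{"fn": "move_arm", "kwargs": {
  "plan": "-0.002 0.014 -0.03 0 0 0 0.85; 0 0 -0.05 0 0 0 0.85; 0 0 -0.05 0 0 0 0.85; 0 0 -0.04 0 0 0 0.85; 0 0 -0.017 0 0 0 0.85; 0 0 0 0 0 0 0.85; 0 0 0 0 0 0 0.4; 0 0 0 0 0 0 0.4"
}}

```text
time_s: 8.55
tcp_pos: [0.4685, 0.1496, 0.0135]
tool_rot: [3.141, 0.002, 2.822]
force: [-1.3, -0.6, 6.3]
finger_gap: 0.0518
finger_force: 62.5
```

{"fn": "move_arm", "kwargs": {
  "plan": "0 0 0 0 0 0 0.4; 0 0 0 0 0 0 0.4; 0 0 0.03 0 0 0 0.4; 0 0 0.05 0 0 0 0.4; 0 0 0.05 0 0 0 0.4; 0 0 0 0 0 0 0.4; 0 0 0 0 0 0 0.4; 0 0 0 0 0 0 0.4"
}}

```text
time_s: 9.55
tcp_pos: [0.4671, 0.1493, 0.1413]
tool_rot: [-3.141, -0.002, 2.822]
force: [-0.0, -0.1, -0.2]
finger_gap: 0.0512
finger_force: 62.4
```

{"fn": "move_arm", "kwargs": {
  "plan": "0.001 0.034 0 0 0 -10 0.4; 0.001 0.034 0 0 0 -10 0.4; 0.001 0.034 0 0 0 -10 0.4; 0.001 0.034 0 0 0 -10 0.4; 0.001 0.034 0 0 0 -10 0.4; 0 0.034 0 0 0 -10 0.4; 0 0.034 0 0 0 -10 0.4; 0 0 -0.02 0 0 0 0.4"
}}

```text
time_s: 10.55
tcp_pos: [0.4728, 0.3896, 0.1216]
tool_rot: [3.141, -0.001, 1.599]
force: [-0.3, -0.3, -1.0]
finger_gap: 0.0515
finger_force: 62.6
```

```bash
python3 - <<'E'
from m import *
s=ctrl.read_state();print(s["tcp_pos"],s["tool_rot"],s["finger_gap"])
v=cam("top"); save(v,"t2.png",5,(120,150,280,250))
for b in blobs(v,(40,90,30),(85,255,255),.024,100): print(*b)
E
```

```text
[0.47277318 0.38957238 0.12158255] [ 3.14113294e+00 -6.07093069e-04  1.59921147e+00] 0.05145569525836909
[454.  57.] [68. 50.] 164.2 [241. 210.]
[570. 389.] [90. 46.] 90.0 [146. 177.]
[ 747. -613.] [284. 201.] 89.9 [424. 120.]
```

{"fn": "move_arm", "kwargs": {
  "plan": "0 0 -0.03 0 0 0 0.4; 0 0 -0.04 0 0 0 0.4; 0 0 -0.02 0 0 0 0.4; 0 0 -0.012 0 0 0 0.4; 0 0 0 0 0 0 0.4; 0 0 0 0 0 0 0.4; 0 0 0 0 0 0 0.7; 0 0 0 0 0 0 0.72"
}}

```text
time_s: 11.6
tcp_pos: [0.4729, 0.3875, 0.0207]
tool_rot: [3.141, -0.0, 1.6]
force: [-0.4, 0.2, -0.5]
finger_gap: 0.0613
finger_force: 0.0
```

{"fn": "move_arm", "kwargs": {
  "plan": "0 0 0 0 0 0 0.72; 0 0 0.03 0 0 0 0.72; 0 0 0.05 0 0 0 0.72; 0 0 0.05 0 0 0 0.8; 0 0 0.05 0 0 0 0.85; -0.001 -0.047 0 0 0 10 0.85; -0.001 -0.048 0 0 0 10 0.85; -0.001 -0.048 0 0 0 10 0.85"
}}

```text
time_s: 12.6
tcp_pos: [0.4695, 0.2431, 0.2004]
tool_rot: [3.141, 0.0, 2.13]
force: [0.9, -0.7, -0.3]
finger_gap: 0.0727
finger_force: 0.0
```

{"fn": "move_arm", "kwargs": {
  "plan": "-0.001 -0.048 0 0 0 10 0.85; -0.001 -0.048 0 0 0 10 0.85; -0.001 -0.048 0 0 0 10 0.85; -0.001 -0.048 0 0 0 10 0.85; 0 0 0 0 0 4 0.85; 0 0 0 0 0 0 0.85; 0 0 0 0 0 0 0.85; 0 0 0 0 0 0 0.85"
}}

```text
time_s: 13.6
tcp_pos: [0.4658, 0.0534, 0.2003]
tool_rot: [3.142, -0.0, 2.89]
force: [0.4, 0.1, -0.3]
finger_gap: 0.0726
finger_force: 0.0
```

```bash
python3 - <<'E'
from m import *
s=ctrl.read_state();print(s["tcp_pos"],s["tool_rot"],s["finger_gap"])
v=cam("wrist"); save(v,"w4.png",1.5)
for z in(.048,.0):
  for b in blobs(v,(40,90,30),(85,255,255),z,300): print(*b)
v=cam("top")
for b in blobs(v,(40,90,30),(85,255,255),.024,100)+blobs(v,(22,150,120),(35,255,255),.03,20): print(*b)
E
```

```text
[0.46575859 0.05335892 0.2002719 ] [ 3.14157660e+00 -2.28724972e-05  2.89007628e+00] 0.07255883409220433
[456.  56.] [82. 51.] 165.5 [255. 173.]
[466.  54.] [96. 59.] 165.5 [255. 173.]
[474. 384.] [89. 46.] 90.1 [151. 204.]
[570. 389.] [90. 49.] 92.6 [148. 178.]
[ 748. -613.] [284. 201.] 90.0 [427. 119.]
[ 467. -222.] [102.  30.] 93.1 [323. 207.]
[ 862. -192.] [34. 32.] 115.9 [311.  96.]
[ 926. -196.] [35. 34.] 115.8 [312.  78.]
```

{"fn": "move_arm", "kwargs": {
  "plan": "-0.002 0.002 -0.03 0 0 0 0.85; 0 0 -0.05 0 0 0 0.85; 0 0 -0.05 0 0 0 0.85; 0 0 -0.04 0 0 0 0.85; 0 0 -0.017 0 0 0 0.85; 0 0 0 0 0 0 0.85; 0 0 0 0 0 0 0.4; 0 0 0 0 0 0 0.4"
}}

```text
time_s: 14.7
tcp_pos: [0.4645, 0.0549, 0.0144]
tool_rot: [3.141, 0.002, 2.89]
force: [-1.3, 0.4, 4.6]
finger_gap: 0.0512
finger_force: 62.7
```

{"fn": "move_arm", "kwargs": {
  "plan": "0 0 0 0 0 0 0.4; 0 0 0 0 0 0 0.4; 0 0 0.03 0 0 0 0.4; 0 0 0.05 0 0 0 0.4; 0 0 0.05 0 0 0 0.4; 0 0 0 0 0 0 0.4; 0 0 0 0 0 0 0.4; 0 0 0 0 0 0 0.4"
}}

```text
time_s: 15.7
tcp_pos: [0.4631, 0.0549, 0.1423]
tool_rot: [-3.141, -0.002, 2.89]
force: [-0.1, -0.3, -0.8]
finger_gap: 0.0513
finger_force: 62.8
```

```bash
python3 - <<'E'
from m import *
s=ctrl.read_state(); v=cam("wrist")
Rt=Ro.from_euler('xyz',s["tool_rot"]).as_matrix(); M=Rt.T@v["R"].T; t=Rt.T@(v["c"]-s["tcp_pos"])
def at(p,r):
    R=Ro.from_euler('xyz',r).as_matrix(); return dict(K=v["K"],R=(R@M).T,c=np.array(p)+R@t)
w3=at([.4699,.13597,.19912],[-3.14156,-.00022,2.82212])
print("tray near corners",ray(w3,np.array([[482,125],[552,402]])/1.5,.025).round(4),"hill1 near edge z.02",ray(w3,np.array([[663,262],[685,318]])/1.5,.025).round(4))
w2=at([.5636,.38625,.14897],[-3.1401,.00084,1.60628])
print("far rim",ray(w2,np.array([[112,145],[508,155]])/1.5,.025).round(4))
x=cam("top"); hsv=x["im"]; save(x,"t3.png",6,(120,150,220,240))
E
```

```text
tray near corners [[0.4041 0.2319 0.025 ]
 [0.6306 0.2322 0.025 ]] hill1 near edge z.02 [[0.5403 0.3359 0.025 ]
 [0.5906 0.3457 0.025 ]]
far rim [[0.4043 0.4589 0.025 ]
 [0.6364 0.4613 0.025 ]]
```

View pics/t3.png

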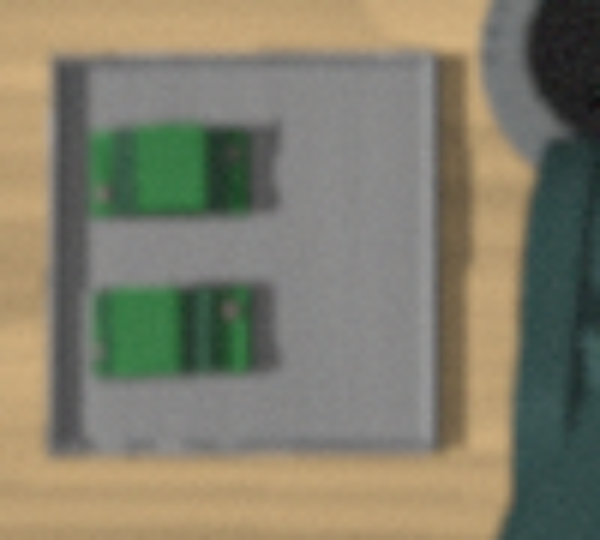

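{"fn": "move_arm", "kwargs": {
  "plan": "0.002 0.033 0 0 0 -10.3 0.4; 0.002 0.033 0 0 0 -10.3 0.4; 0.002 0.033 0 0 0 -10.3 0.4; 0.002 0.034 0 0 0 -10.3 0.4; 0.002 0.034 0 0 0 -10.3 0.4; 0.001 0.034 0 0 0 -10.3 0.4; 0 0.033 -0.03 0 0 -10.3 0.4; 0 0 -0.03 0 0 -1.5 0.4"
}}

```text
time_s: 16.8
tcp_pos: [0.4745, 0.2907, 0.0818]
tool_rot: [-3.141, -0.0, 1.604]
force: [-0.1, 0.3, -2.2]
finger_gap: 0.0514
finger_force: 62.7
```

```bash
python3 - <<'E'
from m import *
s=ctrl.read_state();print(s["tcp_pos"],s["tool_rot"],s["finger_gap"])
v=cam("wrist"); save(v,"w5.png",1.5)
t=cam("top")
for b in blobs(t,(40,90,30),(85,255,255),.024,100): print(*b)
E
```

```text
[0.47449812 0.29070622 0.08179945] [-3.14135458e+00 -1.71182209e-04  1.60428604e+00] 0.051445701494142765
[ 748. -612.] [285. 201.] 90.0 [422. 118.]
```

View pics/w5.png

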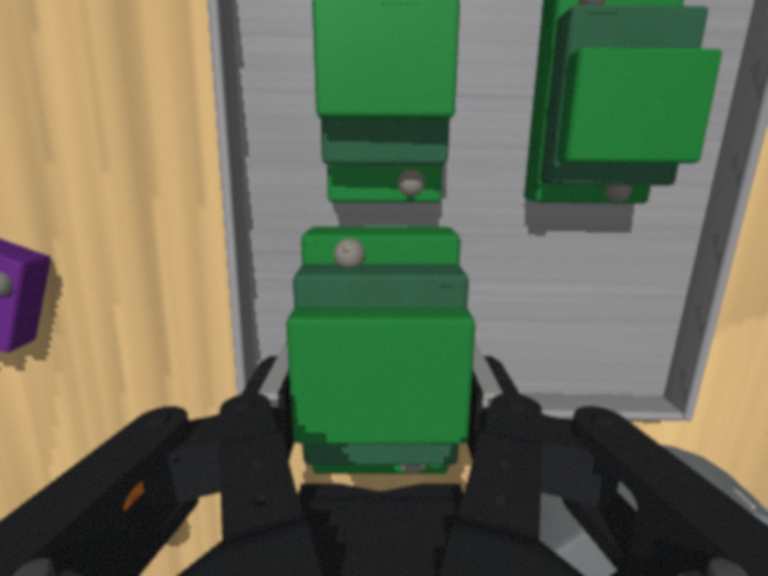

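The held hill's front edge is at y≈228, hill 2's near edge at y≈200, and the tray's near wall at (610,400).

```bash
python3 - <<'E'
from m import *
v=cam("wrist")
f=lambda p,z:ray(v,np.array(p)/1.5,z).round(4)
print("h2 near", f([385,200],.005),f([385,192],.025),"held front",f([380,230],.071),"(top edge)",f([380,236],.091),"wall rim in/out",f([[600,397],[600,417]],.025),"wall base", f([600,394],.005), "held back bottom",f([380,470],.091),f([380,470],.071))
E
```

```text
h2 near [[0.4728 0.3394 0.005 ]] [[0.4725 0.3448 0.025 ]] held front [[0.4708 0.3352 0.071 ]] (top edge) [[0.4709 0.3366 0.091 ]] wall rim in/out [[0.5861 0.2459 0.025 ]
 [0.5881 0.2343 0.025 ]] wall base [[0.5975 0.2362 0.005 ]] held back bottom [[0.4738 0.2517 0.091 ]] [[0.4742 0.2351 0.071 ]]
```

{"fn": "move_arm", "kwargs": {
  "plan": "0 0 -0.02 0 0 0 0.4; 0 0 -0.015 0 0 0 0.4; 0 0 -0.01 0 0 0 0.4; 0 0 -0.01 0 0 0 0.4; 0 0 -0.006 0 0 0 0.4; 0 0 0 0 0 0 0.4; 0 0 0 0 0 0 0.4; 0 0 0 0 0 0 0.4"
}}

```text
time_s: 17.95
tcp_pos: [0.475, 0.2889, 0.0226]
tool_rot: [3.141, -0.0, 1.606]
force: [-0.1, -0.4, -1.2]
finger_gap: 0.0512
finger_force: 62.8
```

{"fn": "move_arm", "kwargs": {
  "plan": "0 0 -0.002 0 0 0 0.4; 0 0 0 0 0 0 0.7; 0 0 0 0 0 0 0.72; 0 0 0 0 0 0 0.72; 0 0 0.03 0 0 0 0.72; 0 0 0.05 0 0 0 0.72; 0 0 0.06 0 0 0 0.85; 0 0 0.06 0 0 0 0.85"
}}

```text
time_s: 18.95
tcp_pos: [0.4744, 0.2887, 0.2223]
tool_rot: [3.141, -0.0, 1.606]
force: [1.1, -0.0, -0.1]
finger_gap: 0.0722
finger_force: 0.0
```

{"fn": "move_arm", "kwargs": {
  "plan": "0.031 -0.035 0.02 0 0 9.6 0.7; 0.031 -0.035 0.02 0 0 9.6 0.7; 0.031 -0.035 0 0 0 9.6 0.7; 0.031 -0.035 0 0 0 9.6 0.7; 0.033 -0.034 0 0 0 9.6 0.7; 0 0 0 0 0 0 0.7; 0 0 0 0 0 0 0.7; 0 0 0 0 0 0 0.7"
}}

```text
time_s: 19.95
tcp_pos: [0.6311, 0.1157, 0.2606]
tool_rot: [3.141, 0.0, 2.443]
force: [0.1, 0.6, -0.7]
finger_gap: 0.0601
finger_force: 0.0
```

```bash
python3 - <<'E'
from m import *
s=ctrl.read_state();print(s["tcp_pos"],s["tool_rot"],s["finger_gap"])
v=cam("wrist"); save(v,"w6.png",1.5)
t=cam("top")
for b in blobs(t,(40,90,30),(85,255,255),.024,100): print(*b)
E
```

```text
[0.63113641 0.11568759 0.26063709] [3.14141446e+00 9.38200979e-05 2.44335134e+00] 0.060108785736248116
[474. 364.] [128.  46.] 90.1 [154. 204.]
[570. 389.] [89. 49.] 92.6 [147. 178.]
[ 748. -613.] [284. 201.] 90.0 [418. 120.]
```

View pics/w6.png

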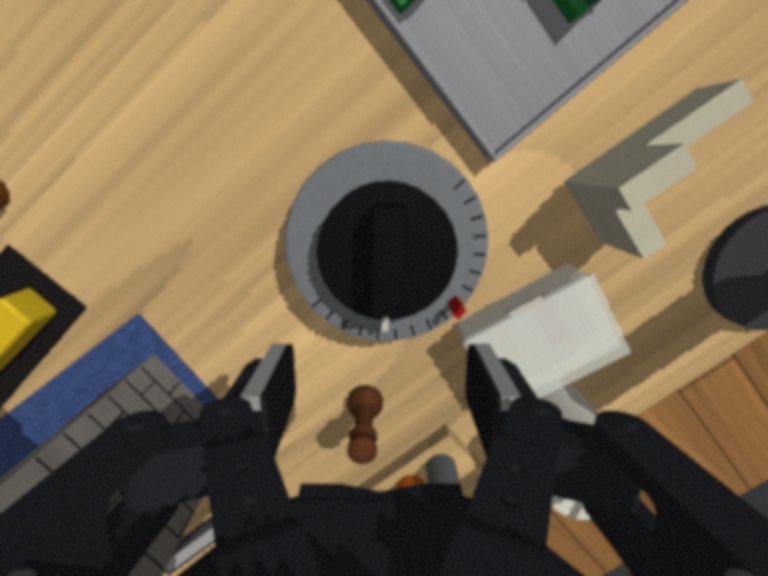

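The wheel disc is centred at (387,250), the pointer at (386,325), and the red tab at (457,308). The bar lies along the image vertical, matching the tool.

```bash
python3 - <<'E'
from m import *
v=cam("wrist"); hsv=cv2.cvtColor(v["im"],cv2.COLOR_RGB2HSV)
f=lambda p,z:ray(v,np.array(p)/1.5,z)[0].round(4)
m=cv2.inRange(hsv,(0,0,0),(180,255,60)); m[:115]=0;m[215:]=0;m[:,:200]=0;m[:,315:]=0
n,l,st,ce=cv2.connectedComponentsWithStats(m); i=1+np.argmax(st[1:,4]); print(st[i],ce[i]*1.5)
c=max(cv2.findContours((l==i).astype(np.uint8),0,1)[0],key=len); P=ray(v,cv2.convexHull(c)[:,0],.075)[:,:2]
print("disc",np.array(cv2.minEnclosingCircle((P*1000).astype(np.float32))[0]))
r=cv2.inRange(hsv,(0,150,70),(8,255,255))|cv2.inRange(hsv,(172,150,70),(180,255,255)); r[:190]=0;r[220:]=0;r[:,:290]=0;r[:,320:]=0
ys,xs=np.nonzero(r); print("red px",xs.min(),xs.max(),ys.min(),ys.max(),xs.mean(),ys.mean())
w=cv2.inRange(hsv,(0,0,170),(180,60,255)); w[:200]=0;w[225:]=0;w[:,:245]=0;w[:,270:]=0
wy,wx=np.nonzero(w); print("white",wx.mean(),wy.mean(),wy.max())
A=ray(v,[[wx.mean(),wy.mean()]],.064)[0]; B=ray(v,[[xs.mean(),ys.mean()]],.07)[0]; print(A,B)
for cc in([.632,.115],np.array(cv2.minEnclosingCircle((P*1000).astype(np.float32))[0])/1000):
  print([ (np.hypot(*(q[:2]-cc)).round(4),np.degrees(np.arctan2(*(q[:2]-cc)[::-1])).round(2)) for q in(A,B)])
E
```

```text
[ 210  121   95   93 6811] [385.46608428 250.26435178]
disc [633.65057373 118.76434326]
red px 299 309 199 211 304.2528735632184 204.83908045977012
white 256.2857142857143 216.57142857142858 219
[0.68203566 0.0780152  0.064     ] [0.70601652 0.13401224 0.07      ]
[(np.float64(0.0622), np.float64(-36.47)), (np.float64(0.0764), np.float64(14.41))]
[(np.float64(0.0633), np.float64(-40.1)), (np.float64(0.074), np.float64(11.9))]
```

{"fn": "move_arm", "kwargs": {
  "plan": "0.002 0.003 -0.04 0 0 0 0.7; 0 0 -0.05 0 0 0 0.7; 0 0 -0.05 0 0 0 0.7; 0 0 -0.025 0 0 0 0.7; 0 0 -0.01 0 0 0 0.7; 0 0 0 0 0 0 0.4; 0 0 0 0 0 0 0.1; 0 0 0 0 0 0 0.1"
}}

```text
time_s: 21.1
tcp_pos: [0.6351, 0.119, 0.087]
tool_rot: [3.138, 0.001, 2.444]
force: [2.6, 8.6, 2.3]
finger_gap: 0.0227
finger_force: 61.2
```

{"fn": "move_arm", "kwargs": {
  "plan": "0 0 0 0 0 0 0.1; 0 0 0 0 0 0 0.1; 0 0 0 0 0 0 0.1; 0 0 0 0 0 0 0.1; 0 0 0 0 0 0 0.1; 0 0 0 0 0 4 0.1; 0 0 0 0 0 6 0.1; 0 0 0 0 0 6 0.1"
}}

```text
time_s: 22.1
tcp_pos: [0.6352, 0.119, 0.087]
tool_rot: [3.138, 0.002, 2.727]
force: [3.9, 7.8, 2.4]
finger_gap: 0.0226
finger_force: 61.1
```

{"fn": "move_arm", "kwargs": {
  "plan": "0 -0.001 0 0 0 6 0.1; 0 0 0 0 0 6 0.1; 0 0 0 0 0 6 0.1; 0 0 0 0 0 6 0.1; 0 0 0 0 0 6 0.1; 0 0 0 0 0 5.5 0.1; 0 0 0 0 0 0 0.1; 0 0 0 0 0 0 0.1"
}}

```text
time_s: 23.1
tcp_pos: [0.6352, 0.1191, 0.087]
tool_rot: [3.138, 0.005, -2.939]
force: [3.9, 16.0, 0.8]
finger_gap: 0.0226
finger_force: 61.0
```

{"fn": "move_arm", "kwargs": {
  "plan": "0 0 0 0 0 0 0.3; 0 0 0 0 0 0 0.6; 0 0 0 0 0 0 0.7; 0 0 0.02 0 0 0 0.7; 0 0 0.05 0 0 0 0.7; 0 0 0.05 0 0 0 0.7; 0 0 0.05 0 0 0 0.7; 0 0 0 0 0 0 0.7"
}}

```text
time_s: 24.1
tcp_pos: [0.6351, 0.1167, 0.2594]
tool_rot: [-3.14, 0.006, -2.941]
force: [-0.5, -0.5, -0.8]
finger_gap: 0.0596
finger_force: 0.0
```

```bash
cat > wh.py <<'E'
from m import *
s=ctrl.read_state();print(s["tcp_pos"],s["tool_rot"])
v=cam("wrist"); hsv=cv2.cvtColor(v["im"],cv2.COLOR_RGB2HSV)
g=proj(v,[[.6337,.1188,.075]])[0]; print("wheel px",g)
def near(m,P,rad=25):
    p=proj(v,[P])[0]; k=np.zeros_like(m); cv2.circle(k,tuple(int(a) for a in p),rad,255,-1); return np.nonzero(m&k)
r=cv2.inRange(hsv,(0,150,70),(8,255,255))|cv2.inRange(hsv,(172,150,70),(180,255,255))
ys,xs=near(r,[.706,.134,.07]); B=ray(v,[[xs.mean(),ys.mean()]],.07)[0]
w=cv2.inRange(hsv,(0,0,150),(180,60,255)); wy,wx=near(w,[.695,.131,.064],14); print(len(xs),len(wx)); A=ray(v,[[wx.mean(),wy.mean()]],.064)[0]
for q in(A,B): d=q[:2]-[.6337,.1188]; print(q,np.hypot(*d).round(4),np.degrees(np.arctan2(d[1],d[0])).round(2))
x,y=(int(a) for a in g); save(v,"w%d.png"%(s["time_s"]*100),4,(max(0,x-70),max(0,y-70),x+70,y+75))
print("w%d.png"%(s["time_s"]*100))
E
python3 wh.py
```

```text
[0.63508582 0.11673437 0.25938419] [-3.14047793  0.00633001 -2.94130226]
wheel px [255.18550527 167.44408273]
62 37
[0.69582052 0.13188437 0.064     ] 0.0635 11.89
[0.70805919 0.13377128 0.07      ] 0.0759 11.38
w2410.png
```

{"fn": "move_arm", "kwargs": {
  "plan": "-0.002 -0.02 0 0 0 -10.5 0.3; -0.002 -0.02 0 0 0 -10.5 0; -0.002 -0.02 0 0 0 -10.5 0; -0.002 -0.02 0 0 0 -10.5 0; -0.002 -0.02 0 0 0 -10.5 0; -0.002 -0.02 0 0 0 -10.5 0; -0.001 -0.02 0 0 0 -10.5 0; 0 -0.02 0 0 0 -10.5 0"
}}

```text
time_s: 25.15
tcp_pos: [0.6202, -0.0438, 0.254]
tool_rot: [-3.14, -0.001, 1.87]
force: [-0.1, 0.3, 0.5]
finger_gap: 0.0003
finger_force: 0.0
```

{"fn": "move_arm", "kwargs": {
  "plan": "0 -0.02 0 0 0 -10.5 0; 0 0 0 0 0 -10.5 0; 0 0 0 0 0 0 0; 0 0 0 0 0 0 0; 0 0 0 0 0 0 0; 0 0 0 0 0 0 0; 0 0 0 0 0 0 0; 0 0 0 0 0 0 0"
}}

```text
time_s: 26.15
tcp_pos: [0.6208, -0.0631, 0.2553]
tool_rot: [3.142, 0.0, 1.51]
force: [0.3, -0.4, -0.6]
finger_gap: -0.0
finger_force: 0.0
```

```bash
python3 - <<'E'
from m import *
s=ctrl.read_state();print(s["tcp_pos"],s["tool_rot"],s["finger_gap"])
v=cam("scene"); save(v,"s1.png",3,(100,110,360,300))
t=cam("top")
for b in blobs(t,(40,90,30),(85,255,255),.024,100)+blobs(t,(22,150,120),(35,255,255),.036,20): print(*b)
E
```

```text
[ 0.62077624 -0.06311048  0.25529145] [3.14155330e+00 9.81520144e-06 1.50986950e+00] -2.62224254062769e-05
[474. 336.] [185.  46.] 90.1 [165. 203.]
[570. 389.] [90. 49.] 92.6 [149. 178.]
[ 694. -513.] [95. 78.] 13.8 [401. 143.]
[ 747. -613.] [283. 201.] 89.9 [427. 131.]
[ 469. -222.] [101.  35.] 90.1 [321. 206.]
[ 862. -193.] [33. 32.] 179.7 [311.  95.]
[ 921. -197.] [36. 32.] 179.7 [313.  80.]
```

View pics/s1.png

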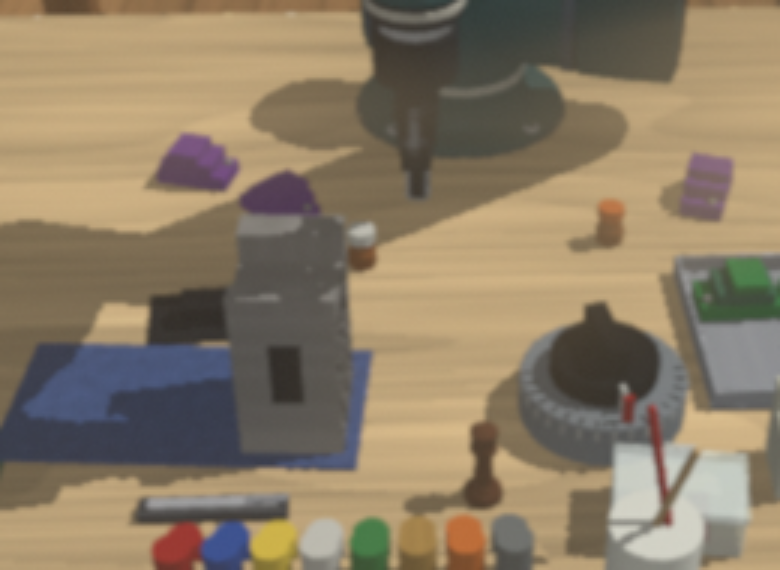

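Scene view: the ruin stands at (290,340) with its bottom front corners at (242,450) and (347,450). The wheel pointer stands at the red tab, around (628,395), and the hills are in the tray.

```bash
python3 - <<'E'
from m import *
v=cam("scene"); f=lambda p,z:ray(v,np.array([100,110])+np.array(p)/3,z)[0].round(4)
print(f([242,450],.005),f([347,450],.005),"mat",f([357,468],.005),f([372,352],.005),f([0,458],.005))
E
```

```text
[ 0.6868 -0.2409  0.005 ] [ 0.6908 -0.1383  0.005 ] mat [ 0.7163 -0.128   0.005 ] [ 0.5409 -0.1157  0.005 ] [ 0.6888 -0.4738  0.005 ]
```

{"fn": "move_arm", "kwargs": {
  "plan": "0.007 0 -0.05 0 0 0 0; 0 0 -0.045 0 0 0 0; 0 0 -0.01 0 0 0 0; 0 -0.03 0 0 0 0 0; 0 -0.02 0 0 0 0 0; 0 -0.01 0 0 0 0 0; 0 -0.01 0 0 0 0 0; 0 -0.01 0 0 0 0 0"
}}

```text
time_s: 27.3
tcp_pos: [0.6279, -0.1433, 0.1506]
tool_rot: [3.141, -0.0, 1.51]
force: [0.0, 1.5, 2.1]
finger_gap: 0.0001
finger_force: 1.0
```

{"fn": "move_arm", "kwargs": {
  "plan": "0 -0.01 0 0 0 0 0; 0 -0.01 0 0 0 0 0; 0 -0.01 0 0 0 0 0; 0 -0.01 0 0 0 0 0; 0 -0.01 0 0 0 0 0; 0 -0.007 0 0 0 0 0; 0 0 0 0 0 0 0; 0 0 0 0 0 0 0"
}}

```text
time_s: 28.3
tcp_pos: [0.6278, -0.2, 0.1503]
tool_rot: [-3.142, -0.0, 1.51]
force: [-0.6, -0.3, 0.3]
finger_gap: 0.0003
finger_force: 0.0
```

```bash
python3 - <<'E'
from m import *
v=cam("top"); f=cam("scene")
a=v["im"][110:230,260:420]; b=f["im"][150:300,90:260]
a=cv2.resize(a,None,fx=2.5,fy=2.5); b=cv2.resize(b,None,fx=2.3,fy=2.3)
o=np.zeros((max(a.shape[0],b.shape[0]),a.shape[1]+b.shape[1],3),np.uint8); o[:a.shape[0],:a.shape[1]]=a; o[:b.shape[0],a.shape[1]:]=b
print(o.shape); cv2.imwrite("pics/r1.png",o[:,:,::-1])
E
```

```text
(345, 791, 3)
```

View pics/r1.png

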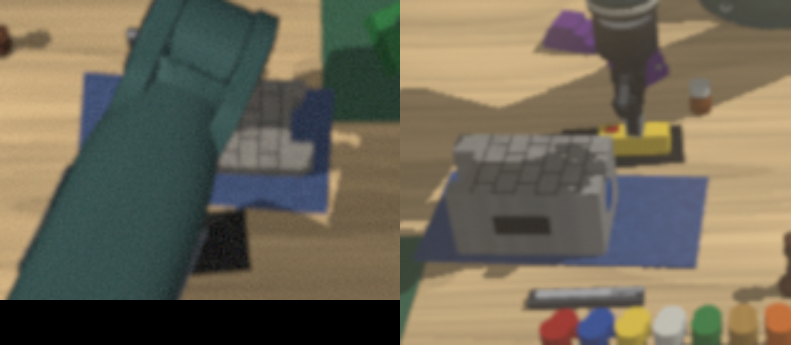

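The ruin lies flat along the mat: its top shows at (530,165) in the scene half, and the blue patch shows on its right end, around (610,190).

{"fn": "move_arm", "kwargs": {
  "plan": "0 0.01 0.05 0 0 0 0.2; 0 0 0.04 0 0 0 0.5; -0.04 -0.01 0.02 0 0 0 0.7; -0.04 -0.01 0 0 0 0 0.7; -0.04 -0.01 0 0 0 0 0.7; -0.04 -0.01 0 0 0 0 0.7; 0 0 0 0 0 0 0.7; 0 0 0 0 0 0 0.7"
}}

```text
time_s: 29.4
tcp_pos: [0.4682, -0.2301, 0.2605]
tool_rot: [3.141, 0.0, 1.509]
force: [0.0, -0.5, -0.5]
finger_gap: 0.0599
finger_force: 0.0
```

```bash
python3 - <<'E'
from m import *
s=ctrl.read_state();print(s["tcp_pos"],s["tool_rot"],s["finger_gap"])
v=cam("wrist"); cv2.imwrite("pics/wt.png",v["im"][:,:,::-1])
for z in(.036,.004):
  for b in blobs(v,(20,120,70),(35,255,255),z,200): print("Y",*b)
for b in blobs(v,(0,0,0),(180,255,40),.004,500): print("K",*b)
t=cam("top"); f=cam("scene")
for b in blobs(t,(22,150,120),(35,255,255),.036,60): print("topY",*b)
a=cv2.resize(v["im"],None,fx=.75,fy=.75); b=cv2.resize(f["im"][180:290,110:240],None,fx=3,fy=3)
c=cv2.resize(t["im"][120:220,270:400],None,fx=3,fy=3)
o=np.zeros((600,790,3),np.uint8); o[:288,:384]=a; o[:300,400:790]=c; o[:0]=0; 
b=b[:300]; o[300:300+b.shape[0],400:790]=b
cv2.imwrite("pics/r2.png",o[:,:,::-1])
E
```

```text
[ 0.4681886  -0.23006698  0.26049434] [3.14094250e+00 1.99102013e-04 1.50949612e+00] 0.05989822749597093
Y [ 469. -220.] [104.  37.] 91.6 [251. 153.]
Y [ 469. -225.] [113.  40.] 91.6 [251. 153.]
K [ 456. -487.] [911. 294.] 176.4 [271. 318.]
K [ 464. -256.] [202.  84.] 94.9 [250. 165.]
topY [ 469. -197.] [53. 35.] 90.1 [314. 206.]
topY [ 860. -192.] [33. 32.] 115.9 [311.  96.]
topY [ 924. -196.] [35. 35.] 18.6 [313.  78.]
```

View pics/r2.png

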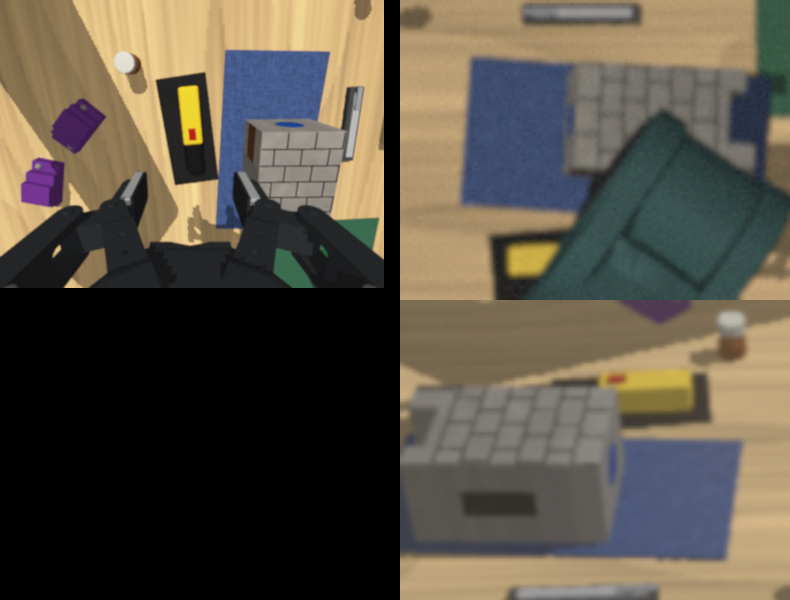

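Wrist view (left): the torch is at (190,130), lens down. The ruin lies with its brick top at (295,165), and the blue patch on its underside at (290,125). The scene half shows the patch at (613,465).

```bash
python3 - <<'E'
from m import *
v=cam("wrist"); hsv=cv2.cvtColor(v["im"],cv2.COLOR_RGB2HSV)
isb=cv2.inRange(hsv,(100,90,30),(128,255,255))
pts=[]
for c in range(336,444,4):
    col=isb[100:190,c]; z=np.nonzero(col==0)[0]; pts.append((c,100+z[0] if len(z) else -1))
pts=np.array(pts,float); print(pts[:,1].astype(int).tolist())
W=ray(v,pts,.005); 
ok=np.abs(pts[:,1]-np.median(pts[:,1]))<6; ok[:2]=False
vx,vy,x0,y0=cv2.fitLine(W[ok,:2].astype(np.float32),cv2.DIST_HUBER,0,.001,.001).ravel()
print("bottom edge yaw",np.degrees(np.arctan2(vy,vx)),x0,y0, W[ok][0],W[ok][-1])
def blob(v,m,p):
    n,l,st,ce=cv2.connectedComponentsWithStats(m); k=[i for i in range(1,n) if 8<st[i,4]<1500]
    i=min(k,key=lambda i:np.hypot(*(ce[i]-p))); print(st[i],ce[i]); return ce[i]
a=blob(v,isb,(387,167)); f=cam("scene"); hs=cv2.cvtColor(f["im"],cv2.COLOR_RGB2HSV)
mb=cv2.inRange(hs,(100,110,30),(128,255,255)); mb[:, :174]=0;mb[:,184:]=0;mb[:225]=0;mb[247:]=0
b=blob(f,mb,(181,235))
P=lambda q:q["K"]@np.c_[q["R"],-q["R"]@q["c"]]
X=cv2.triangulatePoints(P(v),P(f),np.array(a,float).reshape(2,1),np.array(b,float).reshape(2,1)).ravel(); print("patch",X[:3]/X[3])
print("patch at z=.055 wrist",ray(v,[a],.055),"pad+torch ends:")
yel=cv2.inRange(hsv,(20,120,70),(35,255,255)); c=max(cv2.findContours(yel,0,1)[0],key=cv2.contourArea)[:,0]
Q=ray(v,c,.036); print("yellow far y",Q[:,1].max(),"near",Q[:,1].min())
E
```

```text
[159, 159, 159, 159, 159, 159, 159, 159, 159, 159, 159, 159, 159, 158, 158, 158, 158, 158, 158, 158, 159, 161, 151, 128, 106, 100, 100]
bottom edge yaw -2.4363275 0.636501 -0.24047662 [ 0.59384456 -0.23826423  0.005     ] [ 0.69946111 -0.24760361  0.005     ]
[367 163  38   7 201] [385.69651741 166.08955224]Traceback (most recent call last):
  File "<stdin>", line 17, in <module>
  File "<stdin>", line 14, in blob
ValueError: min() iterable argument is empty
```

```bash
python3 - <<'E'
from m import *
v=cam("wrist"); hsv=cv2.cvtColor(v["im"],cv2.COLOR_RGB2HSV)
isb=cv2.inRange(hsv,(100,90,30),(128,255,255))
for z in(.045,.055,.065): print(z,ray(v,[[385.7,166.1]],z).round(4))
W=ray(v,[[342,159.],[410,158.]],.005); print(W.round(4), np.degrees(np.arctan2(*(W[1]-W[0])[[1,0]])))
yel=cv2.inRange(hsv,(20,120,70),(35,255,255)); c=max(cv2.findContours(yel,0,1)[0],key=cv2.contourArea)[:,0]
Q=ray(v,c,.036); print("yellow y",Q[:,1].max(),Q[:,1].min())
f=cam("scene"); hs=cv2.cvtColor(f["im"],cv2.COLOR_RGB2HSV)
print(hs[222:250:2,172:190].tolist()[4:8])
E
```

```text
0.045 [[ 0.634  -0.2426  0.045 ]]
0.055 [[ 0.6294 -0.2402  0.055 ]]
0.065 [[ 0.6249 -0.2379  0.065 ]]
[[ 0.5909 -0.2381  0.005 ]
 [ 0.685  -0.2425  0.005 ]] -2.6856193536815005
yellow y -0.1680431397942722 -0.27185447592972933
[[[18, 19, 136], [20, 17, 135], [17, 17, 136], [18, 19, 136], [20, 17, 133], [18, 20, 127], [15, 13, 116], [114, 36, 114], [113, 94, 120], [112, 86, 116], [117, 23, 111], [8, 9, 112], [118, 31, 115], [113, 78, 121], [113, 91, 123], [112, 90, 122], [113, 86, 121], [113, 86, 119]], [[18, 19, 137], [18, 19, 137], [21, 18, 138], [18, 18, 139], [18, 19, 133], [18, 21, 123], [18, 11, 114], [115, 38, 113], [113, 104, 118], [112, 99, 118], [118, 32, 112], [8, 9, 112], [117, 23, 113], [114, 69, 118], [113, 86, 121], [113, 87, 120], [113, 86, 119], [113, 86, 118]], [[19, 19, 107], [19, 19, 106], [19, 19, 107], [19, 18, 112], [20, 20, 116], [20, 19, 118], [8, 9, 113], [117, 41, 113], [113, 107, 119], [113, 102, 118], [116, 34, 113], [15, 9, 113], [114, 23, 112], [114, 71, 118], [113, 86, 121], [112, 90, 122], [113, 88, 122], [113, 88, 122]], [[17, 19, 93], [17, 19, 94], [19, 22, 93], [20, 24, 97], [20, 21, 107], [18, 22, 116], [12, 11, 114], [117, 42, 114], [113, 107, 117], [113, 98, 117], [114, 34, 112], [135, 5, 111], [115, 40, 115], [113, 82, 121], [113, 89, 123], [112, 89, 123], [113, 87, 123], [112, 88, 122]]]
```

{"fn": "move_arm", "kwargs": {
  "plan": "0.0015 -0.0055 -0.03 0 0 5.1 0.7; 0 0 -0.055 0 0 0 0.7; 0 0 -0.055 0 0 0 0.7; 0 0 -0.05 0 0 0 0.7; 0 0 -0.04 0 0 0 0.7; 0 0 -0.02 0 0 0 0.7; 0 0 0 0 0 0 0.7; 0 0 0 0 0 0 0.7"
}}

```text
time_s: 30.75
tcp_pos: [0.4698, -0.2359, 0.0111]
tool_rot: [3.141, 0.001, 1.599]
force: [0.3, -0.1, 0.2]
finger_gap: 0.0598
finger_force: 0.0
```

{"fn": "move_arm", "kwargs": {
  "plan": "0 0 -0.003 0 0 0 0.7; 0 0 0 0 0 0 0.2; 0 0 0 0 0 0 0.2; 0 0 0 0 0 0 0.2; 0 0 0 0 0 0 0.2; 0 0 0 0 0 0 0.2; 0 0 0 0 0 0 0.2; 0 0 0 0 0 0 0.2"
}}

```text
time_s: 31.75
tcp_pos: [0.4695, -0.2358, 0.0078]
tool_rot: [3.141, 0.0, 1.599]
force: [-1.7, 0.1, 5.5]
finger_gap: 0.033
finger_force: 60.3
```

{"fn": "move_arm", "kwargs": {
  "plan": "0 0 0.03 0 0 0 0.2; 0 0 0.04 0 0 0 0.2; 0 0 0.04 0 0 0 0.2; 0 0.035 0.02 0 0 -1 0.2; 0 0.035 0 0 0 -1 0.2; 0 0.035 0 0 0 -1 0.2; 0 0.035 0 0 0 -1.1 0.2; 0 0 0 0 0 0 0.2"
}}

```text
time_s: 32.75
tcp_pos: [0.4689, -0.0938, 0.1375]
tool_rot: [-3.141, -0.0, 1.529]
force: [0.7, -0.8, -1.8]
finger_gap: 0.0332
finger_force: 60.0
```

```bash
python3 - <<'E'
from m import *
s=ctrl.read_state();print(s["tcp_pos"],s["tool_rot"],s["finger_gap"],s["torque"])
v=cam("wrist"); z=s["tcp_pos"][2]-.0078+.004
for h in(.036,):
  for b in blobs(v,(20,120,70),(35,255,255),z+h,200): print("Y",*b)
t=cam("top")
for b in blobs(t,(20,120,80),(35,255,255),z+.036,40)[:3]: print("topY",*b)
E
```

```text
[ 0.46887833 -0.09377399  0.13748546] [-3.14145299e+00 -3.48248664e-04  1.52929851e+00] 0.0332300543130417 [-0.03320967  0.03091952  0.03237801]
Y [469. -73.] [92. 33.] 87.6 [244. 207.]
topY [ 822. -178.] [41. 32.] 165.9 [310.  96.]
topY [ 879. -183.] [42. 33.] 170.4 [312.  79.]
```

{"fn": "move_arm", "kwargs": {
  "plan": "0.042 0 0 0 0 0 0.2; 0.042 0 0 0 0 0 0.2; 0.042 0 0 0 0 0 0.2; 0.04 0 0 0 0 0 0.2; 0 0 -0.03 0 0 0 0.2; 0 0 -0.03 0 0 0 0.2; 0 0 -0.02 0 0 0 0.2; 0 0 -0.01 0 0 0 0.2"
}}

```text
time_s: 33.85
tcp_pos: [0.6349, -0.0966, 0.0461]
tool_rot: [-3.14, -0.0, 1.526]
force: [-0.7, 0.4, -1.6]
finger_gap: 0.0331
finger_force: 60.5
```

```bash
python3 - <<'E'
from m import *
s=ctrl.read_state();print(s["tcp_pos"],s["tool_rot"],s["finger_gap"])
v=cam("scene"); w=cam("wrist"); z=s["tcp_pos"][2]-.0078+.004
for b in blobs(w,(20,120,70),(35,255,255),z+.036,200): print("Y",*b)
o=np.zeros((600,800,3),np.uint8); o[:400]=cv2.resize(v["im"][160:280,100:340],(800,400)); o[400:,:266]=cv2.resize(w["im"],(266,200))
t=cam("top")["im"]; o[400:,280:600]=cv2.resize(t[120:220,220:380],(320,200))
cv2.imwrite("pics/aim.png",o[:,:,::-1])
E
```

```text
[ 0.63485914 -0.09656833  0.04606626] [-3.14018599e+00 -1.94499890e-04  1.52601349e+00] 0.033078967320225104
Y [635. -75.] [91. 33.] 87.5 [248. 218.]
```

View pics/aim.png

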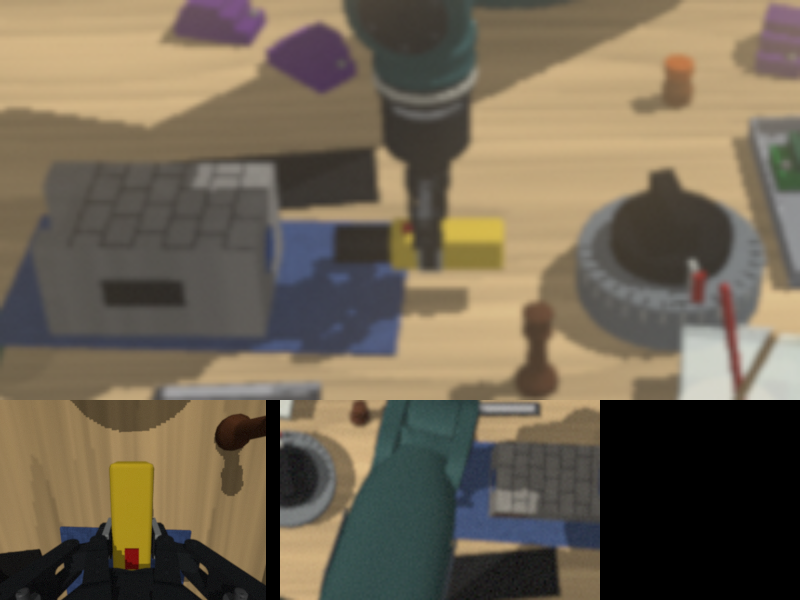

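```bash
python3 - <<'E'
from m import *
v=cam("scene"); f=lambda p,z:ray(v,np.array([100,160])+np.array(p)*.3,z)[0].round(4)
print("lens axis",f([334,245],.060),"lens top",f([336,226],.078),"rear top/edge",f([503,220],.078))
print(proj(v,[[.6316,-.1816,.060],[.639,-.012,.060]]), "px lens",100+334*.3,160+245*.3)
E
```

```text
lens axis [ 0.6338 -0.1832  0.06  ] lens top [ 0.6292 -0.1805  0.078 ] rear top/edge [ 0.6263 -0.0324  0.078 ]
[[200.76707138 233.01317557]
 [257.88146628 233.22900964]] px lens 200.2 233.5
```

Aim view: the torch is level at (420,243), its lens at (334,245) facing the ruin's patch end at (272,250). The pointer stands at the red tab.

{"fn": "move_arm", "kwargs": {
  "plan": "0 0.001 -0.005 0 0 0 0.2; 0 0 0 0 0 0 0.2; 0 0 0 0 0 0 0.2; 0 0 0 0 0 0 0.2; 0 0 0 0 0 0 0.2; 0 0 0 0 0 0 0.2; 0 0 0 0 0 0 0.2; 0 0 0 0 0 0 0.2"
}}

```text
time_s: 35.05
tcp_pos: [0.6353, -0.0946, 0.0423]
tool_rot: [-3.142, -0.0, 1.527]
force: [-0.7, -0.5, -1.5]
finger_gap: 0.0331
finger_force: 60.5
```

{"fn": "move_arm", "kwargs": {
  "plan": "0 0 0 0 0 0 0.2; 0 0 0 0 0 0 0.2; 0 0 0 0 0 0 0.2; 0 0 0 0 0 0 0.2; 0 0 0 0 0 0 0.2; 0 0 0 0 0 0 0.2; 0 0 0 0 0 0 0.2; 0 0 0 0 0 0 0.2"
}}

```text
time_s: 36.05
tcp_pos: [0.6353, -0.0946, 0.0423]
tool_rot: [3.142, -0.0, 1.527]
force: [-0.3, 1.2, -1.2]
finger_gap: 0.0333
finger_force: 60.5
```

{"fn": "move_arm", "kwargs": {
  "plan": "0 0 0 0 0 0 0.2; 0 0 0 0 0 0 0.2; 0 0 0 0 0 0 0.2; 0 0 0 0 0 0 0.2; 0 0 0 0 0 0 0.2; 0 0 0 0 0 0 0.2; 0 0 0 0 0 0 0.2; 0 0 0 0 0 0 0.2"
}}

```text
time_s: 37.05
tcp_pos: [0.6353, -0.0946, 0.0423]
tool_rot: [-3.142, -0.0, 1.527]
force: [-0.1, -0.3, -1.7]
finger_gap: 0.0333
finger_force: 60.5
```

{"fn": "move_arm", "kwargs": {
  "plan": "0 0 0 0 0 0 0.2; 0 0 0 0 0 0 0.2; 0 0 0 0 0 0 0.2; 0 0 0 0 0 0 0.2; 0 0 0 0 0 0 0.2; 0 0 0 0 0 0 0.2; 0 0 0 0 0 0 0.2; 0 0 0 0 0 0 0.2"
}}

```text
time_s: 38.05
tcp_pos: [0.6353, -0.0946, 0.0423]
tool_rot: [3.142, -0.0, 1.527]
force: [-0.1, -0.5, -2.1]
finger_gap: 0.0333
finger_force: 60.5
```

```bash
python3 - <<'E'
from m import *
s=ctrl.read_state();print(s["tcp_pos"],s["tool_rot"],s["finger_gap"],s["finger_force"],s["torque"])
w=cam("wrist"); z=s["tcp_pos"][2]-.0078+.004
for b in blobs(w,(20,120,70),(35,255,255),z+.036,200): print("Y",*b)
v=cam("scene"); hsv=cv2.cvtColor(v["im"],cv2.COLOR_RGB2HSV); m=cv2.inRange(hsv,(20,110,60),(35,255,255)); m[:200]=0;m[250:]=0
for c in cv2.findContours(m,0,2)[0]:
  if cv2.contourArea(c)>20: print(cv2.boundingRect(c))
# underside contour slope: bottom edge of yellow
for c0 in range(236,251,3):
  r=np.nonzero(m[:,c0])[0]; print(c0,r.min(),r.max(),end="; ")
E
```

```text
[ 0.63529468 -0.09461863  0.04226445] [ 3.14155299e+00 -2.75848878e-05  1.52700439e+00] 0.03326209511157261 60.48218250274658 [-0.00290893  0.06397763 -0.00300172]
Y [636. -73.] [91. 33.] 87.5 [249. 208.]
(232, 226, 20, 16)
(217, 226, 9, 16)
236 226 241; 239 226 241; 242 226 241; 245 226 241; 248 226 241;
```

{"fn": "move_arm", "kwargs": {
  "plan": "0 0 0.03 0 0 0 0.2; 0 0 0.04 0 0 0 0.2; 0 0 0.025 0 0 0 0.2; -0.042 0 0 0 0 1.75 0.2; -0.043 0 0 0 0 1.75 0.2; -0.043 0 0 0 0 1.75 0.2; -0.042 0 0 0 0 1.75 0.2; 0 0 0 0 0 0 0.2"
}}

```text
time_s: 39.15
tcp_pos: [0.4628, -0.0943, 0.1376]
tool_rot: [-3.141, -0.0, 1.649]
force: [0.8, 0.2, -1.1]
finger_gap: 0.0332
finger_force: 60.7
```

{"fn": "move_arm", "kwargs": {
  "plan": "0 -0.035 0 0 0 0 0.2; 0 -0.04 0 0 0 0 0.2; 0 -0.04 0 0 0 0 0.2; 0 -0.03 0 0 0 0 0.2; 0 0 0 0 0 0 0.2; 0 0 -0.03 0 0 0 0.2; 0 0 -0.03 0 0 0 0.2; 0 0 0 0 0 0 0.2"
}}

```text
time_s: 40.15
tcp_pos: [0.4646, -0.2383, 0.076]
tool_rot: [-3.139, -0.002, 1.65]
force: [0.3, 0.3, -1.6]
finger_gap: 0.0334
finger_force: 60.7
```

```bash
python3 - <<'E'
from m import *
s=ctrl.read_state();print(s["tcp_pos"],s["tool_rot"],s["finger_gap"])
w=cam("wrist"); z=s["tcp_pos"][2]-.0078+.004
for b in blobs(w,(20,120,70),(35,255,255),z+.036,200): print("Y",*b)
E
```

```text
[ 0.46461703 -0.23831859  0.07596853] [-3.13918326e+00 -2.29239787e-03  1.64963375e+00] 0.03337229740600392
Y [ 463. -217.] [92. 33.] 94.6 [250. 206.]
```

{"fn": "move_arm", "kwargs": {
  "plan": "0 -0.001 -0.03 0 0 0 0.2; 0 0 -0.02 0 0 0 0.2; 0 0 -0.01 0 0 0 0.2; 0 0 -0.007 0 0 0 0.2; 0 0 0 0 0 0 0.2; 0 0 0 0 0 0 0.2; 0 0 0 0 0 0 0.2; 0 0 0 0 0 0 0.2"
}}

```text
time_s: 41.2
tcp_pos: [0.4654, -0.2407, 0.0105]
tool_rot: [3.141, 0.0, 1.649]
force: [-0.3, -0.2, -2.5]
finger_gap: 0.0333
finger_force: 60.8
```

{"fn": "move_arm", "kwargs": {
  "plan": "0 0 -0.002 0 0 0 0.2; 0 0 0 0 0 0 0.2; 0 0 0 0 0 0 0.4; 0 0 0 0 0 0 0.6; 0 0 0 0 0 0 0.7; 0 0 0 0 0 0 0.7; 0 0 0.03 0 0 0 0.7; 0 0 0.05 0 0 0 0.7"
}}

```text
time_s: 42.2
tcp_pos: [0.4644, -0.2401, 0.0882]
tool_rot: [-3.139, -0.002, 1.649]
force: [0.4, -1.2, 0.7]
finger_gap: 0.0598
finger_force: 0.0
```

{"fn": "move_arm", "kwargs": {
  "plan": "0 0 0.06 0 0 0 0.7; 0 0 0.06 0 0 0 0.7; -0.03 -0.05 0.02 0 0 0 0.7; -0.03 -0.05 0 0 0 0 0.7; -0.03 -0.05 0 0 0 0 0.7; -0.03 -0.05 0 0 0 0 0.7; 0 0 0 0 0 0 0.7; 0 0 0 0 0 0 0.7"
}}

```text
time_s: 43.2
tcp_pos: [0.3452, -0.4404, 0.2282]
tool_rot: [-3.142, -0.001, 1.649]
force: [-0.1, 0.3, -0.1]
finger_gap: 0.0596
finger_force: 0.0
```

```bash
python3 - <<'E'
from m import *
s=ctrl.read_state();print(s["tcp_pos"],s["finger_gap"])
t=cam("top"); f=cam("scene")
for b in blobs(t,(40,90,30),(85,255,255),.03,100)+blobs(t,(22,130,90),(35,255,255),.04,40): print(*b)
for b in blobs(t,(0,0,0),(180,255,45),.004,150): print("K",*b)
hsv=cv2.cvtColor(f["im"],cv2.COLOR_RGB2HSV)
C=np.array([.6337,.1188])
r=cv2.inRange(hsv,(0,130,70),(8,255,255))|cv2.inRange(hsv,(172,130,70),(180,255,255)); w=cv2.inRange(hsv,(0,0,130),(180,70,255))
p=proj(f,[[.706,.134,.07]])[0]; q=proj(f,[[.695,.131,.064]])[0]
for n,m,c,z,R in(("tab",r,p,.065,8),("ptr",w,q,.064,6)):
  k=np.zeros_like(m); cv2.circle(k,tuple(int(round(a)) for a in c),R,255,-1); ys,xs=np.nonzero(m&k)
  if len(xs): d=ray(f,[[xs.mean(),ys.mean()]],z)[0][:2]; print(n,len(xs),c,xs.mean(),ys.mean(),np.degrees(np.arctan2(*(d-C)[::-1])),np.hypot(*(d-C)))
E
```

```text
[ 0.34519712 -0.44039904  0.22816091] 0.059597065804927615
[473. 335.] [184.  49.] 90.6 [162. 205.]
[569. 387.] [89. 49.] 92.6 [150. 178.]
[ 746. -610.] [284. 200.] 90.0 [421. 126.]
[ 464. -224.] [105.  39.] 94.9 [320. 207.]
[ 857. -192.] [40. 32.] 179.7 [311.  97.]
[ 920. -196.] [43. 32.] 179.7 [312.  79.]
K [ 403. -661.] [159.  23.] 116.5 [443. 226.]
K [401. 840.] [153. 129.] 90.1 [ 19. 227.]
K [402. 699.] [193.  20.] 0.1 [ 62. 223.]
K [ 465. -257.] [198.  78.] 95.0 [327. 206.]
K [645. 121.] [105. 104.] 0.2 [224. 157.]
tab 14 [309.86949011 244.4583754 ] 310.5 244.85714285714286 14.650362335906294 0.07079072542069367
ptr 4 [308.17706579 243.50714614] 307.75 239.75 16.317861548928988 0.046736569295812574
```

```bash
python3 -c "
from rig import ctrl
print(ctrl.hand_in())"
```

```text
the job is handed in; nothing more can be done
None
```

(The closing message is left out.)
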